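Seat the keeper plate on its pins and swing the latch over it

TASK

The steel keeper plate on the coupler fixture has been left lying on top of the two locating pins, shifted endways. Without picking it up, nudge its sticking-out end with the fingertips so that it slides along between the rails until both holes drop over the pins and it lies flat on the fixture; then push the flat latch bar by its peg so that it swings in over the plate as far as it goes. Leave all the loose parts around the fixture where they are.

Things in the scene. Friction and masses are not known exactly. Their poses are not given: they have to be found in the camera images.
- fixture: Grey iron fixture, bolted down (place and yaw vary). Origin on the bench below the middle between the pins. Base block 30 mm high, x -85..50, y -75..75 mm. The plate slides along its y between rails (inner faces x -36.5 and 36.5 mm, tops 44 mm up; -x rail open from y -12 to 52). Loose fittings up to 46 mm tall beyond its +x and -y sides and by its -x side at y below -30; free at the +y end
- pin0 (a point): Centre of the top of the first locating pin: 14 mm in diameter, 10 mm high above the 30 mm base block, at x 0, y -45 mm in the fixture's frame
- pin1 (a point): Centre of the top of the second locating pin, the same, at x 0, y +45 mm in the fixture's frame
- keeper: Loose steel plate, 70 (x) x 160 (y) x 8 (z) mm, 0.6 kg; origin at its underside's centre, axes along the fixture's. Round 17 mm holes at x 0, y -45 and 45; two slots play no part. Starts on the pin tops, underside 40 mm above the bench, 16 to 30 mm off to the fixture's +y. Seated: underside at 30 mm, origin over the fixture's, ends overhang the base 5 mm. Slide slowly (20 mm/s) or it may ride past
- keeper_hole0 (a point): Centre of the plate's -y hole at its top face; belongs over pin0
- keeper_hole1 (a point): Centre of the plate's +y hole at its top face; belongs over pin1
- keeper_push_end (a point): Middle of the plate's +y end face (half-way up the 8 mm thickness), the flat face to push on, towards the fixture's -y
- latch_pivot (a point): Pivot of the swing latch, at x -62, y 0 mm in the fixture's frame, 39.5 mm above the bench, at the bar's underside
- latch_peg (a point): Middle of the upright peg on the latch bar: 10 mm in diameter, 22 mm tall, from 44.5 to 66.5 mm above the bench, 40 mm from the pivot. It is what to push
- latch (a joint): Angle (rad) of the flat latch bar (50 mm from pivot to tip, 16 mm wide, underside 39.5 mm above the bench). 0: points along the fixture's +y, clear of the plate (starts at 0 to 0.25). Grows clockwise seen from above to a stop at 1.58: points along the fixture's +x, over the seated plate. Stays where left; about 1 N at the peg moves it. An undropped plate blocks it
Things that resemble listed ones, but are neither listed nor needed, are in the scene too. What is shaped like the keeper but turquoise is not meant.

How it is judged:
By the outcome, as a careful person would: the job done as asked, in the order asked, and still so for the second after the job is handed in, with the robot touching nothing.
It also fails if it takes over 48 s, if anything falls off the work surface, if the arm or the gripper's body presses on something with over 40 N, if the wrist force passes 120 N, or if a joint passes its speed limit or range.

ROBOT

A 7-joint arm with a two-finger parallel gripper is mounted at the origin on the work surface. World frame = base frame: x ahead of the robot, y to its left, z up, the work surface at z = 0. Lengths are in m, angles in rad, forces in N, time in s.
With the tool pointing down it reaches from about 0.4 to 0.85 m from the base axis. Payload 4.5 kg.
Tool frame: the origin (TCP) lies between the finger pads; the fingertips stand 11 mm ahead of it and the grasp point (between the pads) lies 8 mm behind it (r.tip_reach is the distance from the TCP to the fingertips, in m); x points along the fingers, y is the direction in which the jaws open and shut, and the axes are right-handed (so a half turn about x gives the same grasp; the last joint's range is limited). The gripper opens to 88 mm and grips with 3 to 60 N. Pads are 18 mm wide; open, the fingers measure 123 mm over their backs; the gripper's body (75 mm by 187 mm) begins 45 mm behind the grasp point.
Start: joints at [-1.249, 0.689, -0.195, 1.565, 0.157, 0.902, -0.215], TCP at [0.177, 0.599, 0.25] pointing down, gripper open.
Joint ranges: [-3.01, 3.01], [-0.46, 2.08], [-1.47, 1.51], [0.13, 2.56], [-1, 4.14], [0.04, 2.09], [-2.66, 2.66]. Speed limits (rad/s): [2.57, 2.57, 3.14, 3.14, 3.14, 3.14, 3.14].

INTERFACE

Orientations are given as a unit quaternion [x, y, z, w].
In Python, from plant import r gives the robot as it stands.
- The arm moves only by the tool drive_tool, never from a script. Its argument "deltas" is a list of rows, each a list of 3 entries, a list of its own where there are three numbers: the turn, a rotation vector about the tool's x, y, z in degrees, then the shift along the tool's x, y, z in cm, then the finger opening in cm, from 0 to 8.81. A call has 1 to 12 rows; each row shifts and turns the commanded pose from where the row before left it, along the tool's axes as they then stand; what a row does not reach is not made up. A row lasts 1/12 s, in which the tool goes at most 41.7 mm and 7.16 degrees, less where a joint would pass 70% of its speed; a pose out of reach is approached as far as the arm can. A call is refused whole if a number of a shift passes 4.17 or a number of a turn 7.16, either way. A call with a gripper value outside its range is refused whole. The fingers move at their own pace and stop on an object; "force" is the grip in N (left out, the last holds). Time passes only in rows, so rows that do not move let the fingers close. It gives the time, the measured TCP pose, the force and the opening at its end, in the units of the state.
- r.get_state(): the state, without advancing time (a new reading comes with each control period).
- r.snapshot(name): name is "scene" or "top" or "wrist"; returns a dict with "color" (400x640x3 uint8, red, green, blue), "fov_y" (degrees; the focal length in pixels is half the picture's height over the tangent of half this angle, whatever the lens; pixels are square), "cx", "cy" (the principal point, pixels), "extrinsics" (4x4, takes a point from world to camera coordinates); the wrist camera has in their place "tool_from_camera" (4x4, takes a point from camera to tool coordinates, whose origin is the TCP and whose axes are the tool frame's). Camera axes: x right, y up, looking along -z (the intrinsics and any distortion apply to the point x, -y, -z); pixel columns grow to the right and rows downward; lengths in m; the calibration is good to about 2 mm. A picture is of the moment at which its call begins: read the wrist's pose just before it. There is no depth.
- r.finish_job(): hands the job in, once; it reports no verdict.
The state is a dict: "clock": time; "q": joint angles; "qd": joint speeds; "joint_torque": joint torques, N m; "tool_pos": TCP position; "eef_rot": TCP orientation; "contact_force": force on the tool from outside, world axes, zero at the start; "moment": the same for the moment, N m; "opening": opening from 0.0 (shut) to 1.0 (fully open).
Only numpy, scipy, OpenCV 4.12 (cv2) and the standard library are available. Lean on these libraries where they do the work, as an engineer would, in place of code of your own. Each camera call takes 0.05 s, during which the arm holds its last target. There are 200 camera calls.

## Working session

There is one attempt and no reset: what is moved stays moved. The work goes in short steps, Python scripts to look and compute and a tool call to move; the robot and the scene stay as the last step left them, time stands still between calls to the robot, and variables do not carry over. Pictures are saved under pics/ and viewed, about 8 in all and at most 12, crops included, and the job is handed in when it is done.

Besides the shell and the picture viewer there is one more tool, called as name(argument=value, ...) on one line, values as JSON. drive_tool: Moves the arm, as the interface text tells. Its arguments: {"type":"object","properties":{"deltas":{"type":"array","items":{"type":"array"}},"force":{"type":"number"}},"required":["deltas"]}

```bash
mkdir -p pics; ls; python3 - <<'E'
from plant import r
import cv2,json
for n in("scene","top"):
    s=r.snapshot(n); cv2.imwrite(f"pics/{n}0.png",s["color"][:,:,::-1]); print(n,s["fov_y"],s["cx"],s["cy"],[k for k in s]); print(s["extrinsics"])
st=r.get_state(); print(st["clock"],st["tool_pos"],st["eef_rot"],r.tip_reach,st["opening"])
E
```

```text
pics
scene 51.31970104176707 324.4120692502568 201.3447680812003 ['color', 'fov_y', 'cx', 'cy', 'extrinsics']
[[-0.59420059  0.80419628  0.0139287   0.23819932]
 [-0.47207884 -0.36272351  0.80347571  0.24860214]
 [ 0.65120444  0.4708503   0.59517457 -1.19224102]
 [ 0.          0.          0.          1.        ]]
top 55.74878416866509 322.16619291495107 205.88226865320786 ['color', 'fov_y', 'cx', 'cy', 'extrinsics']
[[-0.02974409 -0.99924457 -0.0250116   0.12345368]
 [ 0.98629899 -0.03340244  0.16155056 -0.54222492]
 [-0.16226396 -0.01986374  0.98654743 -0.685813  ]
 [ 0.          0.          0.          1.        ]]
0.1 [0.17729099 0.59878584 0.24901184] [ 0.10082794  0.69983876 -0.10194619  0.69976168] 0.011 1.000656317818128
```

View pics/scene0.png

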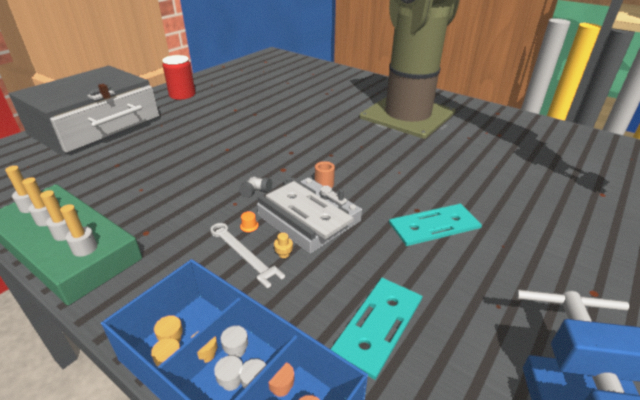

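View pics/top0.png

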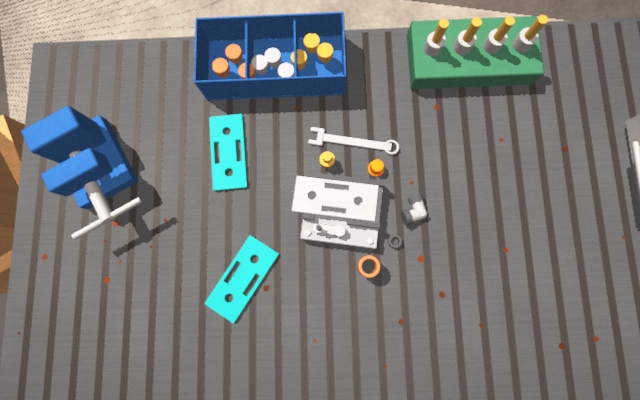

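The top view shows the white-grey plate on the fixture at about (337,198), with the latch side at (340,233). Look-alikes are the turquoise plates at (228,152) and (242,279), and the wrench at (355,142). I choose the white plate and check it in a crop.

```bash
cat >h.py <<'E'
import numpy as np,cv2
from scipy.spatial.transform import Rotation as R
def ray(s,uv,z,st=None):
    """world points on plane z for pixels uv"""
    uv=np.atleast_2d(uv).astype(float); f=200/np.tan(np.radians(s["fov_y"]/2))
    d=np.c_[(uv[:,0]-s["cx"])/f,-(uv[:,1]-s["cy"])/f,-np.ones(len(uv))]
    if "extrinsics" in s: T=np.linalg.inv(s["extrinsics"])
    else:
        W=np.eye(4);W[:3,:3]=R.from_quat(st["eef_rot"]).as_matrix();W[:3,3]=st["tool_pos"];T=W@s["tool_from_camera"]
    d=d@T[:3,:3].T; o=T[:3,3]
    return (o+d*((z-o[2])/d[:,2])[:,None])
E
python3 - <<'E'
from plant import r
from h import *
s=r.snapshot("top"); c=s["color"]
cv2.imwrite("pics/crop1.png",cv2.resize(c[160:285,270:440,::-1],None,fx=4.5,fy=4.5,interpolation=cv2.INTER_CUBIC))
m=(c.min(2)>190).astype(np.uint8); m[:170]=0;m[222:]=0;m[:,:280]=0;m[:,395:]=0
cs,_=cv2.findContours(m,cv2.RETR_EXTERNAL,cv2.CHAIN_APPROX_NONE)
k=max(cs,key=cv2.contourArea); k=cv2.convexHull(k)[:,0]
P=ray(s,k,.048)[:,:2]*1000
rc=cv2.minAreaRect(P.astype(np.float32)); print(rc,cv2.boxPoints(rc),cv2.boxPoints(cv2.minAreaRect(k)))
E
```

```text
((560.9232788085938, 81.22480773925781), (160.9942626953125, 70.73582458496094), 80.9052963256836) [[513.27606     7.330147 ]
 [583.1226     -3.8508377]
 [608.5705    155.11948  ]
 [538.72394   166.30045  ]] [[291.19998 210.40001]
 [295.6769  174.58464]
 [378.7538  184.96925]
 [374.2769  220.78462]]
```

View pics/crop1.png

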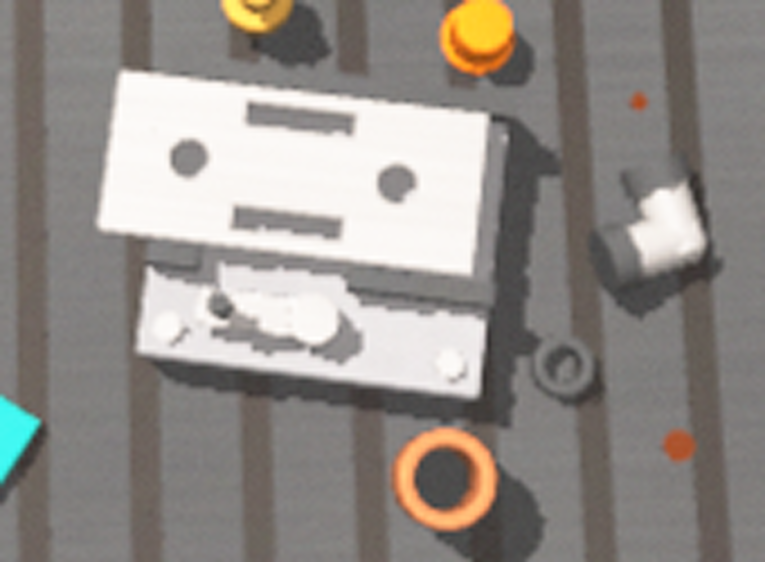

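The crop confirms it. The plate has 2 holes at crop (188,158) and (397,183), and it sits shifted left (fixture +y). The latch pivot is at about (315,318), with the bar and peg reaching left to about (220,305).

```bash
python3 - <<'E'
from plant import r
from h import *
s=r.snapshot("top"); st=r.get_state()
A=lambda u,v:(270+u/4.5,160+v/4.5)
print("holes",ray(s,[A(188,158),A(397,183)],.044)*1e3)
print("corners",ray(s,[A(137,353),A(480,397)],.03)*1e3)
print("pivot",ray(s,[A(315,318)],.0455)*1e3,"peg",ray(s,[A(220,305)],.0665)*1e3, ray(s,[A(220,305)],.0445)*1e3)
print(R.from_quat(st["eef_rot"]).as_matrix().round(3))
a=np.radians(-9.1);ex=np.array([np.cos(a),np.sin(a)]);ey=np.array([-ex[1],ex[0]])
P=ray(s,[A(137,353),A(480,397)],.03)[:,:2]*1e3
print("org from corners",P[0]+85*ex-75*ey,P[1]+85*ex+75*ey,"pivot",ray(s,[A(315,318)],.0455)[0,:2]*1e3+62*ex, "plate c",[560.9,81.2])
E
```

```text
holes [[568.09764366 125.80001089  44.        ]
 [554.02036671  36.00808755  44.        ]]
corners [[485.51733715 150.76867806  30.        ]
 [461.95076117   3.57373401  30.        ]]
pivot [[496.7488783   73.49851556  45.5       ]] peg [[501.37527449 113.06266148  66.5       ]] [[503.70439625 113.73564433  44.5       ]]
[[-0.     0.284  0.959]
 [-0.001  0.959 -0.284]
 [-1.    -0.001  0.   ]]
org from corners [557.58565568  63.26920684] [557.74278979  64.1863338 ] pivot [557.96853431  63.69271539] plate c [560.9, 81.2]
```

Origin ≈ (558, 64) mm, yaw ≈ -9°, plate about 18 mm off in +y. I'll move above the +y end, close the fingers and turn the jaw axis along the fixture's x.

drive_tool(deltas=[[[0,0,0],[0,-1.14,2.08],0],[[0,0,0],[0,-1.14,2.08],0],[[0,0,0],[0,-1.14,2.08],0],[[0,0,0],[0,-1.14,2.08],0],[[0,0,0],[0,-1.14,2.08],0],[[0,0,0],[0,-1.14,2.08],0],[[0,0,0],[0,-1.14,2.08],0],[[0,0,0],[0,-1.14,2.08],0],[[0,0,0],[0,-1.14,2.08],0],[[0,0,0],[0,-1.14,2.08],0],[[0,0,0],[0,-1.14,2.08],0],[[0,0,0],[0,-1.14,2.08],0]])

```text
clock: 1.2
tool_pos: [0.3786, 0.3963, 0.2496]
eef_rot: [0.101, 0.7, -0.101, 0.7]
contact_force: [0.3, 0.5, -0.9]
opening: 0.119
```

drive_tool(deltas=[[[0,0,0],[0,-1.14,2.08],0],[[0,0,0],[0,-1.14,2.08],0],[[0,0,0],[0,-1.14,2.08],0],[[0,0,0],[0,-1.14,2.08],0],[[0,0,0],[0,-1.14,2.08],0],[[0,0,0],[0,-1.14,2.08],0],[[0,0,0],[0,-1.14,2.08],0],[[0,0,0],[0,-1.14,2.08],0],[[0,0,0],[0,-1.14,2.08],0],[[0,0,0],[0,-1.14,2.08],0],[[0,0,0],[0,-1.14,2.08],0],[[0,0,0],[0,-1.14,2.08],0]])

```text
clock: 2.2
tool_pos: [0.579, 0.1942, 0.2495]
eef_rot: [0.101, 0.7, -0.101, 0.7]
contact_force: [0.3, 0.5, -0.1]
opening: 0.003
```

drive_tool(deltas=[[[6.9,0,0],[0,0,0],0],[[6.9,0,0],[0,0,0],0],[[6.9,0,0],[0,0,0],0],[[6.9,0,0],[0,0,0],0],[[6.9,0,0],[0,0,0],0],[[6.9,0,0],[0,0,0],0],[[6.9,0,0],[0,0,0],0],[[6.9,0,0],[0,0,0],0],[[6.9,0,0],[0,0,0],0],[[6.9,0,0],[0,0,0],0],[[6.9,0,0],[0,0,0],0],[[6.9,0,0],[0,0,0],0]])

```text
clock: 3.2
tool_pos: [0.5782, 0.1954, 0.2495]
eef_rot: [-0.54, -0.456, 0.54, -0.456]
contact_force: [0.4, 0.0, -1.0]
opening: 0.008
```

```bash
cat >>h.py <<'E'
O=np.array([557.8,63.7]); a=np.radians(-9.1); EX=np.array([np.cos(a),np.sin(a)]); EY=np.array([-EX[1],EX[0]])
def fix(p): p=np.atleast_2d(p)[:,:2]*1e3-O; return np.c_[p@EX,p@EY].round(1)
E
python3 - <<'E'
from plant import r
from h import *
st=r.get_state(); s=r.snapshot("wrist"); cv2.imwrite("pics/w1.png",s["color"][:,:,::-1])
print(R.from_quat(st["eef_rot"]).as_matrix().round(3), fix(st["tool_pos"]), s["tool_from_camera"].round(3),s["fov_y"])
E
```

```text
[[-0.     0.986 -0.167]
 [ 0.    -0.167 -0.986]
 [-1.    -0.    -0.   ]] [[ -0.7 133.2]] [[-0.002  0.307 -0.952 -0.135]
 [ 1.    -0.    -0.002  0.   ]
 [-0.001 -0.952 -0.307 -0.079]
 [ 0.     0.     0.     1.   ]] 60.442297877069194
```

View pics/w1.png

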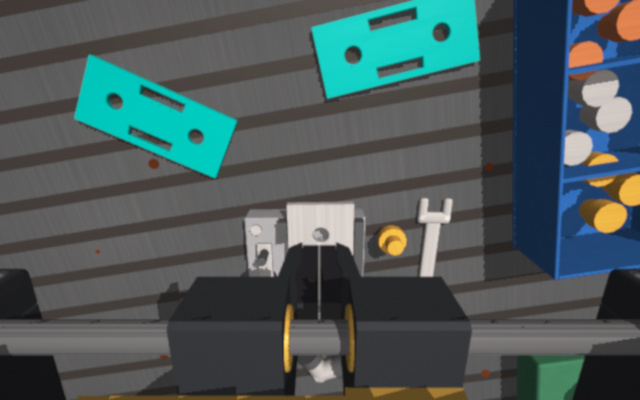

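The wrist view shows the plate's +y end edge from (287,203) to (354,203), its hole at (320,235), and the latch peg near (262,262). The fingers line up with the plate.

```bash
python3 - <<'E'
from plant import r
from h import *
st=r.get_state(); s=r.snapshot("wrist")
print(fix(ray(s,[(287,203),(354,203),(320,235)],.048,st)), fix(ray(s,[(248,212)],.03,st)))
E
```

```text
[[-33.1  97.5]
 [ 36.2  96.5]
 [  0.6  60.9]] [[-78.2  81.5]]
```

drive_tool(deltas=[[[0,0,0],[2,0,0],0],[[0,0,0],[2,0,0],0],[[0,0,0],[2,0,0],0],[[0,0,0],[2,0,0],0],[[0,0,0],[2,0,0],0],[[0,0,0],[2,0,0],0],[[0,0,0],[2,0,0],0],[[0,0,0],[2,0,0],0],[[0,0,0],[2,0,0],0],[[0,0,0],[2,0,0],0],[[0,0,0],[1.5,0.1,0],0],[[0,0,0],[0,0,0],0]])

```text
clock: 4.3
tool_pos: [0.5776, 0.1946, 0.0318]
eef_rot: [-0.537, -0.459, 0.54, -0.458]
contact_force: [-0.3, 0.3, 0.2]
opening: 0.009
```

drive_tool(deltas=[[[0,0,0],[0,0,0.3],0],[[0,0,0],[0,0,0.3],0],[[0,0,0],[0,0,0.3],0],[[0,0,0],[0,0,0.3],0],[[0,0,0],[0,0,0.3],0],[[0,0,0],[0,0,0.15],0],[[0,0,0],[0,0,0.15],0],[[0,0,0],[0,0,0.15],0],[[0,0,0],[0,0,0.15],0],[[0,0,0],[0,0,0.15],0],[[0,0,0],[0,0,0],0],[[0,0,0],[0,0,0],0]])

```text
clock: 5.3
tool_pos: [0.5758, 0.1729, 0.0347]
eef_rot: [0.539, 0.458, -0.539, 0.458]
contact_force: [-0.8, -0.9, -0.1]
opening: 0.005
```

drive_tool(deltas=[[[0,0,0],[0.3,0,0],0],[[0,0,0],[0,0,0.14],0],[[0,0,0],[0,0,0.14],0],[[0,0,0],[0,0,0.14],0],[[0,0,0],[0,0,0.14],0],[[0,0,0],[0,0,0.14],0],[[0,0,0],[0,0,0.14],0],[[0,0,0],[0,0,0.14],0],[[0,0,0],[0,0,0],0]])

```text
clock: 6.05
tool_pos: [0.5741, 0.163, 0.0317]
eef_rot: [-0.539, -0.458, 0.539, -0.458]
contact_force: [-0.1, 2.1, -1.8]
opening: 0.006
```

```bash
cat > see.py <<'E'
from plant import r
from h import *
import sys
st=r.get_state(); print("tcp fix",fix(st["tool_pos"]),st["tool_pos"].round(4) if hasattr(st["tool_pos"],'round') else st["tool_pos"],st["contact_force"],st["clock"])
s=r.snapshot("scene"); cv2.imwrite(sys.argv[1],cv2.resize(s["color"][150:270,215:405,::-1],None,fx=4,fy=4,interpolation=cv2.INTER_CUBIC))
E
python3 see.py pics/s1.png
```

```text
tcp fix [[  0.4 100.7]] [0.5741 0.163  0.0317] [-0.10893643  2.13303132 -1.81058622] 6.05
```

View pics/s1.png

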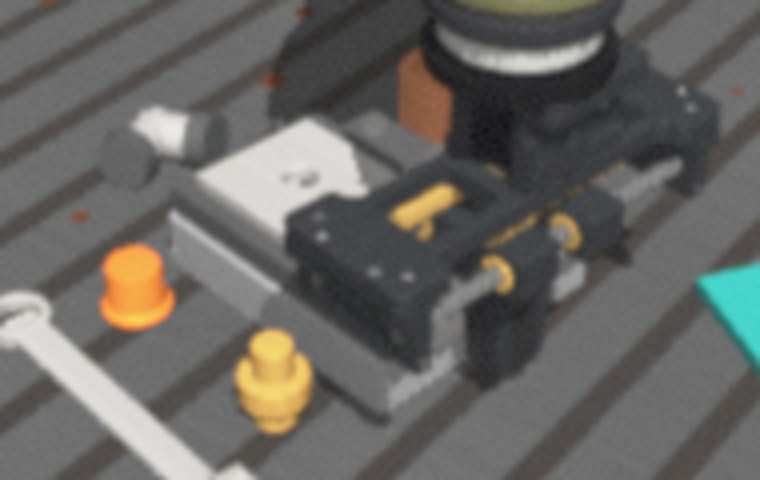

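The hand reached the plate end (about 2 N). The plate is still on the pins, with its hole near crop (300,175). I'll continue slowly.

drive_tool(deltas=[[[0,0,0],[0,0,0.13],0],[[0,0,0],[0,0,0.13],0],[[0,0,0],[0,0,0.13],0],[[0,0,0],[0,0,0.13],0],[[0,0,0],[0,0,0.13],0],[[0,0,0],[0,0,0.13],0],[[0,0,0],[0,0,0.1],0],[[0,0,0],[0,0,0],0]])

```text
clock: 6.77
tool_pos: [0.5727, 0.1537, 0.0318]
eef_rot: [-0.539, -0.458, 0.539, -0.458]
contact_force: [0.5, 1.0, -0.2]
opening: 0.003
```

drive_tool(deltas=[[[0,0,0],[0,0,0.1],0],[[0,0,0],[0,0,0],0],[[0,0,0],[0,0,0],0]])

```text
clock: 7.02
tool_pos: [0.5727, 0.1536, 0.0318]
eef_rot: [0.539, 0.458, -0.539, 0.458]
contact_force: [0.3, 2.9, -1.0]
opening: 0.006
```

```bash
python3 - <<'E'
from plant import r
from h import *
st=r.get_state(); print(fix(st["tool_pos"]),st["tool_pos"],st["contact_force"])
E
```

```text
[[ 0.5 91.1]] [0.57267869 0.15357877 0.03177344] [ 0.33888743  2.91351913 -0.97512168]
```

drive_tool(deltas=[[[0,0,0],[0,0,0.1],0],[[0,0,0],[0,0,0.05],0],[[0,0,0],[0,0,0],0]])

```text
clock: 7.27
tool_pos: [0.5724, 0.1524, 0.0318]
eef_rot: [0.539, 0.458, -0.539, 0.458]
contact_force: [1.4, 3.9, -1.7]
opening: 0.006
```

```bash
python3 - <<'E'
from plant import r
from h import *
st=r.get_state(); print(fix(st["tool_pos"]),st["tool_pos"],st["contact_force"])
s=r.snapshot("scene"); cv2.imwrite("pics/s2.png",cv2.resize(s["color"][165:245,245:375,::-1],None,fx=6,fy=6,interpolation=cv2.INTER_CUBIC))
E
```

```text
[[ 0.4 89.9]] [0.5724403  0.15243757 0.03177932] [ 1.36156622  3.86639792 -1.74150413]
```

View pics/s2.png

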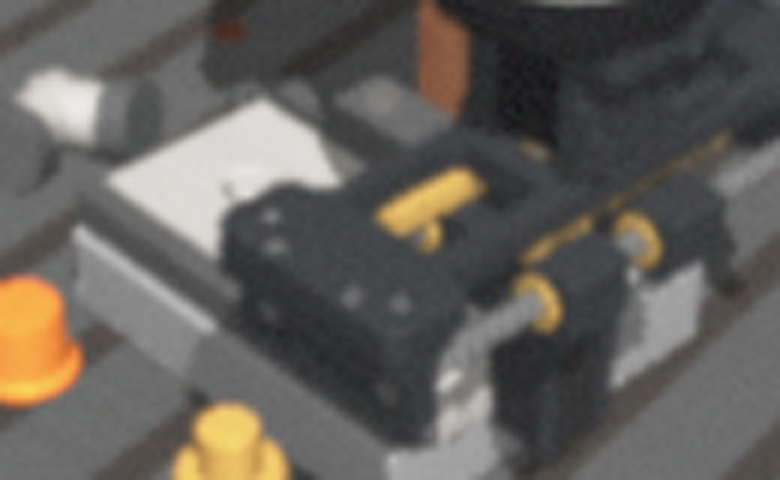

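The plate is nearly there: pin0 shows in the hole at crop (235,185), and the -y corners are at (262,97) and (106,182). It has not dropped yet. I'll nudge it in small steps and track the corner numerically.

drive_tool(deltas=[[[0,0,0],[0,0,0.06],0],[[0,0,0],[0,0,0.06],0],[[0,0,0],[0,0,0],0]])

```text
clock: 7.57
tool_pos: [0.5722, 0.1511, 0.0318]
eef_rot: [0.539, 0.458, -0.539, 0.458]
contact_force: [0.9, 3.6, -1.0]
opening: 0.003
```

```bash
cat > trk.py <<'E'
from plant import r
from h import *
st=r.get_state(); s=r.snapshot("scene")
def t(c):
    m=(c[165:245,245:305].min(2)>165).astype(np.uint8)
    n,l,q,_=cv2.connectedComponentsWithStats(m); k=l[29,31] or 1+q[1:,4].argmax(); y,x=np.nonzero(l==k)
    return "top",(x[y.argmin()]+245,y.min()+165),"left",(x.min()+245,y[x.argmin()]+165),len(x)
print(fix(st["tool_pos"]),st["tool_pos"][2],np.round(st["contact_force"],1),st["clock"],t(s["color"]))
E
python3 trk.py; python3 - <<'E'
from h import *
c=cv2.resize(cv2.imread("pics/s2.png"),(130,80),interpolation=cv2.INTER_AREA)
m=(c[:,:60].min(2)>165).astype(np.uint8);n,l,q,_=cv2.connectedComponentsWithStats(m);k=l[29,31];y,x=np.nonzero(l==k);print("before",x[y.argmin()]+245,y.min()+165,x.min()+245,y[x.argmin()]+165,len(x))
E
```

```text
[[ 0.4 88.5]] 0.031764831856246886 [ 0.9  3.6 -1. ] 7.5667 ('top', (np.int64(286), np.int64(182)), 'left', (np.int64(263), np.int64(194)), 438)
before 287 182 263 195 440
```

drive_tool(deltas=[[[0,0,0],[0,0,0.06],0],[[0,0,0],[0,0,0.06],0],[[0,0,0],[0,0,0],0]])

```text
clock: 7.87
tool_pos: [0.5722, 0.151, 0.0318]
eef_rot: [0.539, 0.458, -0.538, 0.458]
contact_force: [1.8, 6.0, -1.0]
opening: 0.004
```

```bash
cat >> trk.py <<'E'
a=t(s["color"]); print(fix(ray(s,[a[1],a[3]],.048)),fix(ray(s,[a[1],a[3]],.038)))
E
python3 trk.py
```

```text
[[ 0.4 88.5]] 0.03178963944021261 [ 1.8  6.  -1. ] 7.8667 ('top', (np.int64(286), np.int64(182)), 'left', (np.int64(263), np.int64(194)), 436)
[[-19.  -68.4]
 [ 38.8 -67. ]] [[-28.3 -80.1]
 [ 30.8 -78.7]]
```

Force is rising with no motion, and the corner rays fit the dropped height (end at y ≈ -80 for z = 38 mm). I'll back off, rise and look.

drive_tool(deltas=[[[0,0,0],[0,0,-0.3],0],[[0,0,0],[0,0,-1],0],[[0,0,0],[0,0,-2],0],[[0,0,0],[0,0,-2],0],[[0,0,0],[0,0,-3],0],[[0,0,0],[-1,0,-3],0],[[0,0,0],[-2,0,-3],0],[[0,0,0],[-2,0,-1],0],[[0,0,0],[-2,0,0],0],[[0,0,0],[0,0,0],0]])

```text
clock: 8.75
tool_pos: [0.5989, 0.3025, 0.1055]
eef_rot: [0.541, 0.457, -0.536, 0.459]
contact_force: [1.1, -0.1, -0.4]
opening: -0.0
```

```bash
python3 - <<'E'
from plant import r
from h import *
st=r.get_state(); print(fix(st["tool_pos"]),st["tool_pos"],st["contact_force"])
s=r.snapshot("scene");t=r.snapshot("top"); k=dict(interpolation=cv2.INTER_CUBIC)
A=cv2.resize(s["color"][165:255,245:375,::-1],(780,540),**k)[:, :]
B=cv2.resize(t["color"][165:255,280:410,::-1],(780,540),**k)
cv2.imwrite("pics/s3.png",cv2.resize(np.vstack([A,B]),(433,600),interpolation=cv2.INTER_AREA))
c=t["color"]
m=(c.min(2)>190).astype(np.uint8); m[:170]=0;m[224:]=0;m[:,:280]=0;m[:,395:]=0
cs,_=cv2.findContours(m,cv2.RETR_EXTERNAL,cv2.CHAIN_APPROX_NONE)
q=max(cs,key=cv2.contourArea); q=cv2.convexHull(q)[:,0]
for z in(.038,.048):
  rc=cv2.minAreaRect((ray(t,q,z)[:,:2]*1000).astype(np.float32)); print(z,rc,fix(np.array(rc[0])/1e3))
E
```

```text
[[  2.8 242.3]] [0.59887603 0.30246435 0.10552601] [ 1.07456863 -0.09051586 -0.36091784]
0.038 ((557.2098388671875, 63.50330352783203), (161.2102508544922, 71.02804565429688), 80.73111724853516) [[-0.6 -0.3]]
0.048 ((555.4268798828125, 63.88890838623047), (158.99966430664062, 70.05406188964844), 80.73112487792969) [[-2.4 -0.2]]
```

View pics/s3.png

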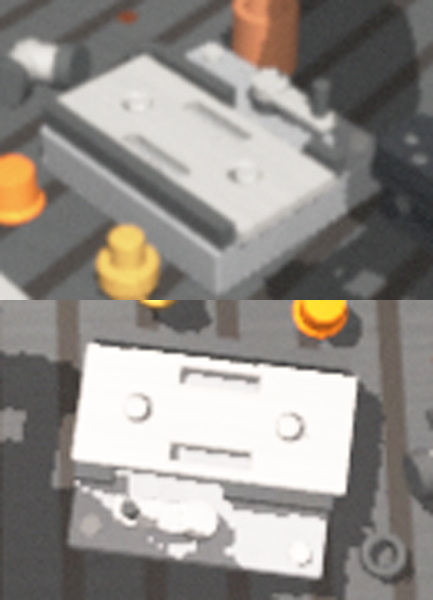

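The plate is seated. The pins fill both holes at (137,408) and (290,427) in the lower crop, and the fitted centre is within 1 mm of the fixture origin. The peg stands at (129,510) with the bar along +y, at fixture about (-63,40). Next I move beside the peg and turn 45°.

drive_tool(deltas=[[[0,0,0],[0,-0.8,1.8],0],[[0,0,0],[0,-0.8,1.8],0],[[0,0,0],[0,-0.8,1.8],0],[[0,0,0],[0,-0.8,1.8],0],[[0,0,0],[0,-0.8,1.8],0],[[0,0,0],[0,-0.8,1.8],0],[[0,0,0],[0,-0.8,1.8],0],[[0,0,0],[0,-0.8,1.8],0],[[0,0,0],[0,-0.8,1.8],0],[[0,0,0],[0,-0.8,1.8],0],[[0,0,0],[0,0,0],0]])

```text
clock: 9.77
tool_pos: [0.4847, 0.1303, 0.1007]
eef_rot: [-0.537, -0.457, 0.543, -0.456]
contact_force: [-0.1, 0.0, 0.1]
opening: 0.004
```

drive_tool(deltas=[[[-6.4,0,0],[0,0,0],0],[[-6.4,0,0],[0,0,0],0],[[-6.4,0,0],[0,0,0],0],[[-6.4,0,0],[0,0,0],0],[[-6.4,0,0],[0,0,0],0],[[-6.4,0,0],[0,0,0],0],[[-6.4,0,0],[0,0,0],0],[[0,0,0],[0,0,0],0]])

```text
clock: 10.43
tool_pos: [0.4885, 0.1358, 0.1009]
eef_rot: [0.323, 0.629, -0.323, 0.629]
contact_force: [-0.4, -0.6, -0.3]
opening: 0.003
```

```bash
cat >p.py <<'E'
from plant import r
from h import *
st=r.get_state(); M=R.from_quat(st["eef_rot"]).as_matrix()
print(fix(st["tool_pos"]),np.round(st["tool_pos"],4),np.round(st["contact_force"],1),"z in fix",EX@M[:2,2],EY@M[:2,2],st["clock"])
E
python3 p.py
```

```text
[[-79.8  60.3]] [0.4885 0.1358 0.1009] [-0.4 -0.6 -0.3] z in fix 0.7038614837577933 -0.7103370038609575 10.4333
```

drive_tool(deltas=[[[0,0,0],[0,0.5,0],0],[[0,0,0],[1,0,0],0],[[0,0,0],[1,0,0],0],[[0,0,0],[1,0,0],0],[[0,0,0],[0.9,0,0],0],[[0,0,0],[0,0,0],0],[[0,0,0],[0,0,0],0]])

```text
clock: 11.02
tool_pos: [0.492, 0.1387, 0.0618]
eef_rot: [0.323, 0.629, -0.324, 0.628]
contact_force: [-0.7, -0.0, 0.9]
opening: 0.008
```

```bash
python3 p.py
```

```text
[[-76.8  63.7]] [0.492  0.1387 0.0618] [-0.7 -0.   0.9] z in fix 0.7022251380906401 -0.7119548193432876 11.0167
```

drive_tool(deltas=[[[0,0,0],[0,0,0.5],0],[[0,0,0],[0,0,0.5],0],[[0,0,0],[0,0,0.4],0],[[0,0,0],[0,0,0.4],0],[[0,0,0],[0,0,0.4],0],[[0,0,0],[0,0,0.4],0],[[0,0,0],[0,0,0.4],0],[[0,0,0],[0,0,0.4],0]])

```text
clock: 11.68
tool_pos: [0.513, 0.111, 0.0629]
eef_rot: [0.324, 0.629, -0.323, 0.629]
contact_force: [1.1, 3.5, 0.9]
opening: 0.004
```

drive_tool(deltas=[[[0,0,0],[0,0,0.4],0],[[0,0,0],[0,0,0.4],0],[[0,0,0],[0,0,0.4],0],[[0,0,0],[0,0,0.4],0],[[0,0,0],[0,0,0.4],0],[[0,0,0],[0,0,0.4],0],[[0,0,0],[0,0,0.3],0],[[0,0,0],[0,0,0],0]])

```text
clock: 12.35
tool_pos: [0.5272, 0.0875, 0.0624]
eef_rot: [0.323, 0.629, -0.325, 0.628]
contact_force: [-0.3, -0.2, -0.8]
opening: 0.006
```

```bash
python3 p.py
```

```text
[[-34.   18.7]] [0.5272 0.0875 0.0624] [-0.3 -0.2 -0.8] z in fix 0.7011965673381491 -0.7129680033912091 12.35
```

drive_tool(deltas=[[[0,0,0],[0,0,0.2],0],[[0,0,0],[0,0,0.2],0],[[0,0,0],[0,0,0.2],0],[[0,0,0],[0,0,0.1],0],[[0,0,0],[0,0,0],0]])

```text
clock: 12.77
tool_pos: [0.5317, 0.0833, 0.0625]
eef_rot: [0.323, 0.629, -0.324, 0.628]
contact_force: [-3.0, 2.1, -0.3]
opening: 0.004
```

drive_tool(deltas=[[[0,0,0],[0,0,0.1],0],[[0,0,0],[0,0,0.1],0],[[0,0,0],[0,0,0.1],0],[[0,0,0],[0,0,0],0]])

```text
clock: 13.1
tool_pos: [0.5321, 0.081, 0.0625]
eef_rot: [0.323, 0.63, -0.324, 0.628]
contact_force: [-5.7, 1.3, 0.7]
opening: 0.005
```

```bash
python3 p.py
```

```text
[[-28.1  13. ]] [0.5321 0.081  0.0625] [-5.7  1.3  0.7] z in fix 0.7024783799399504 -0.7117030373851422 13.1
```

drive_tool(deltas=[[[0,0,0],[0,-0.1,0.1],0],[[0,0,0],[0,-0.1,0.1],0],[[0,0,0],[0,0,0],0]])

```text
clock: 13.35
tool_pos: [0.5321, 0.0805, 0.0625]
eef_rot: [0.323, 0.63, -0.323, 0.628]
contact_force: [-5.8, 5.7, 0.2]
opening: 0.008
```

```bash
python3 p.py
```

```text
[[-28.1  12.5]] [0.5321 0.0805 0.0625] [-5.8  5.7  0.2] z in fix 0.7037770076935363 -0.7104127046285885 13.35
```

The push is blocked at the expected end position (8 N, no motion), which is the stop. I'll retract and check.

drive_tool(deltas=[[[0,0,0],[0,0,-0.4],0],[[0,0,0],[0,0,-0.6],0],[[0,0,0],[-1,0,0],0],[[0,0,0],[-2,0,0],0],[[0,0,0],[-3,0,-1],0],[[0,0,0],[-3,0,-3],0],[[0,0,0],[-2,0,-3],0],[[0,0,0],[0,0,-4],0],[[0,0,0],[0,0,-4],0],[[0,0,0],[0,0,-4],0],[[0,0,0],[0,0,-3],0],[[0,0,0],[0,0,0],0]])

```text
clock: 14.35
tool_pos: [0.3969, 0.2723, 0.1734]
eef_rot: [0.322, 0.631, -0.318, 0.63]
contact_force: [0.0, -0.6, -0.1]
opening: 0.005
```

```bash
python3 p.py; python3 - <<'E'
from plant import r
from h import *
s=r.snapshot("scene");t=r.snapshot("top"); k=dict(interpolation=cv2.INTER_CUBIC)
A=cv2.resize(s["color"][155:265,215:375,::-1],(640,440),**k)
B=cv2.resize(t["color"][150:260,270:430,::-1],(640,440),**k)
cv2.imwrite("pics/s4.png",cv2.resize(np.vstack([A,B]),(436,600),interpolation=cv2.INTER_AREA))
E
```

```text
[[-191.9  180.5]] [0.3969 0.2723 0.1734] [ 0.  -0.6 -0.1] z in fix 0.7101856428367685 -0.704000459241245 14.35
```

View pics/s4.png

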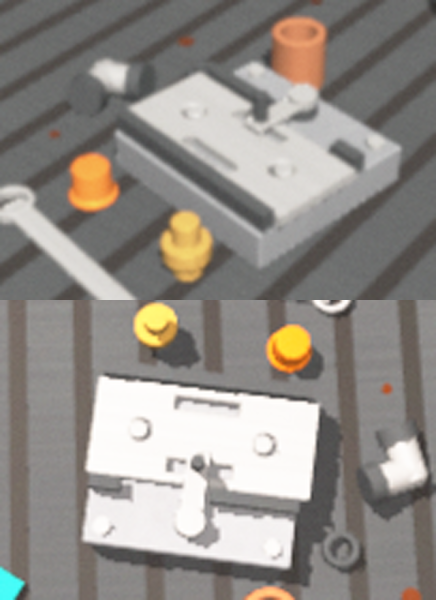

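The plate is flat and the latch bar crosses it: pivot at (191,520), peg top at (199,463). The loose parts look unmoved. A quick angle check:

```bash
python3 - <<'E'
from plant import r
from h import *
t=r.snapshot("top"); c=t["color"]; A=lambda u,v:(270+u/2.725,150+(v-300)/2.725)
g=c[200:225,332:356].max(2).astype(int); m=(g<120); m[:3]=0
y,x=np.nonzero(cv2.GaussianBlur(g.astype(np.float32),(3,3),0)<110); print(list(zip(x+332,y+200))[:25])
p=fix(ray(t,[A(199,463)],.0665))[0]; q=fix(ray(t,[A(191,520)],.0455))[0]; print(p,q,"angle",np.arctan2(p[0]+62,p[1]),np.arctan2(*(p-q)))
E
```

```text
[(np.int64(342), np.int64(211))]
[-24.3  -0.7] [-61.9  -0.2] angle 1.5893618327175187 1.5840934153824449
```

The angle reads about 1.58–1.59 rad, which is at the stop. I'm handing the job in.

```bash
python3 -c "
from plant import r
print(r.finish_job())"
```

```text
the job is handed in; nothing more can be done
None
```

The keeper plate is seated on both pins and the latch bar is swung in over it to its stop. I handed the job in at about 14.5 s on the robot's clock.

- **Plate:** I pushed its +y end slowly with closed fingertips until both holes dropped over the pins. Before the latch push, the top view showed both pins filling the holes. The plate's fitted centre was within 1 mm of the fixture's origin at the seated height.
- **Latch:** I pushed the bar by its peg until it stopped moving (about 8 N). The peg then measured about 1.58–1.59 rad in the top view, against the stop at 1.58.
- **Last checks:** The final pictures showed the plate flat under the bar and the loose parts apparently where they were, judged by eye only. The hand is well clear, with about zero contact force. The largest force I read was about 8 N.
- **Disagreement:** While the hand still covered the plate I first judged by eye that it had not dropped. Measuring the picture and looking again after backing off showed it had. No check failed.

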